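# Hook the orange slide rack out of a deep rinse tank

### The arm

A 6-joint arm with a two-finger parallel gripper is mounted at the origin on a cart in front of the work surface, level with it; the furniture and walls round the work are solid. World frame = base frame: x ahead of the robot, y to its left, z up, the work surface at z = 0. Lengths are in mm, angles in rad, forces in N, time in s.
With the tool pointing down it reaches from about 400 to 925 mm from the base axis. Payload 12.5 kg.
Tool frame: the origin (TCP) lies at the very end of the fingers, on their centre line; the grasp point (between the pads) lies 19 mm behind it; x points along the fingers, y is the direction in which the jaws open and shut, and the axes are right-handed (so a half turn about x gives the same grasp; the last joint's range is limited). The gripper opens to 95 mm and grips with 3 to 60 N. Pads are 20 mm wide; open, the fingers measure 119 mm over their backs; the gripper's body (75 mm by 180 mm) begins 59 mm behind the grasp point.
Start: joints at [-1.449, 0.491, 1.559, -0, 1.092, -0.106], TCP at [141.169, -608.866, 214.661] pointing down, gripper open.
Joint ranges: [-3.1, 3.1], [-0.84, 2.19], [0.05, 2.79], [-1.13, 4.28], [0.06, 2.93], [-2.69, 2.69]. Speed limits (rad/s): [2.22, 2.22, 2.79, 3.14, 3.14, 3.14].

### API

Orientations are given as [roll, pitch, yaw] about the fixed x, y, z axes, in that order (R = Rz(yaw) Ry(pitch) Rx(roll)).
In Python, from cell import env gives the robot as it stands.
- The arm moves only by the tool apply_moves, never from a script. Its arguments are lists of equal length, an entry for each row: "offset": the shift along the world's x, y, z in units of 25 mm (1.0 is 25 mm), a list of three; "yaw": the turn about the world's z in units of 6 degrees (1.0 is 6 degrees); "jaw": the closure, from -1 (fully open) to 1 (shut), so that 0 is half open. A call has 1 to 20 rows; each row is the pose to reach, as a shift and turn from the pose measured when the call began; what a row does not reach only later rows make up. A row lasts 1/8 s, in which the tool goes at most 62.5 mm and 10.7 degrees, less where a joint would pass 70% of its speed; a pose out of reach is approached as far as the arm can. A call with a gripper value outside its range is refused whole. The fingers move at their own pace and stop on an object; the grip force is fixed at half the most. Time passes only in rows, so rows that repeat a pose let the fingers close. It gives the time, the measured TCP pose, the force and the opening at its end, in the units of the state.
- env.state(): the state, without advancing time (a new reading comes with each control period).
- env.read_camera(name): name is "scene" or "top" or "wrist"; returns a dict with "frame" (384x512x3 uint8, red, green, blue), "fx", "fy", "cx", "cy" (pixels), "distortion" ([k1, k2, p1, p2, k3] as OpenCV has them; the pictures are not rectified), "xyz" and "rotation" of the camera in the world; the wrist camera has in their place "hand_eye" (4x4, takes a point from camera to tool coordinates, whose origin is the TCP and whose axes are the tool frame's). Camera axes: x right, y down, z forward; pixel columns grow to the right and rows downward; lengths in mm; the calibration is good to about 2 mm. A picture is of the moment at which its call begins: read the wrist's pose just before it. There is no depth.
- env.job_done(): hands the job in, once; it reports no verdict.
The state is a dict: "t": time; "joints": joint angles; "qvel": joint speeds; "tau": joint torques, N m; "eef_pos": TCP position; "tcp_rot": TCP orientation; "ft_force": force on the tool from outside, world axes, zero at the start; "moment": the same for the moment, N m; "opening": opening from 0.0 (shut) to 1.0 (fully open).
Only numpy, scipy, OpenCV 4.12 (cv2) and the standard library are available. Lean on these libraries where they do the work, as an engineer would, in place of code of your own. Each camera call takes 0.05 s, during which the arm holds its last target.

### The job

With the hook tool, lift the orange slide rack by its bail out of its deep, narrow tank well, keeping the fingers off the rack. Lower it on the hook into the shallow drip tray so that it stands flat there near the middle, then unhook it and hang the hook tool back in its stand, guard plate flat on the rim.

Things in the scene. Friction and masses are not known exactly. Their poses are not given: they have to be found in the camera images.
- hook_tool: Hand-held lifting hook, 0.15 kg, upright in its stand at the start. Origin: middle of the underside of its steel guard plate (72 x 54 x 4 mm, long side along x); z up. On the guard, centred, stands a black grip block with yellow top, 28 x 28 mm, z 4 to 64 mm: take it here from above. Below, a flat steel shank (x -19 to -9 mm, 12 mm wide) goes down to the hook, which opens upward, tip towards +x.
- hook_seat (a point): Point on the tool's hook, 88 mm straight below the tool's origin, where a carried bar lies: middle of the upper face of a flat blade 20 mm wide (y), 4 mm thick, from x = -19 to +13 mm in the tool's axes. A lip 4 mm thick at its +x end rises 8 mm above the blade; the gap between shank and lip is 18 mm, centred on this point.
- rack_orange: Orange slide rack, glass slides fixed in it, 102 x 58 x 67 mm (x, y, z), 0.12 kg, rigid; origin: centre of the underside, z up; a half turn makes no difference. Slide tops at z 29 mm. Fixed bail across its middle (x = 0): upright wires at y -25.5 and +25.5 mm joined by a straight bar along y, all 6 mm thick; bar underside at z 61 mm, top 67 mm. At the start in one of the tank's wells.
- tank: Fixed clear tank with dark rim, origin at the centre of its underside on the worktop. Three open wells side by side along y, 68 mm apart, each 112 mm long (x) and 64 mm wide inside, walls 4 mm, floor 5 mm and rim 120 mm above the worktop. A blue and a green rack, alike but for colour, stand in the other two wells. The racks lie along x, with about 5 mm of play at each end and 3 mm at each side.
- stand: White fixed stand for the hook tool: upright box 104 mm high, open at the top, inside 56 x 38 mm (x, y), walls 4 mm, inner floor 4 mm up; foot 90 x 72 mm. Origin: centre of its underside, on the worktop. The shank hangs inside and the guard lies flat on the rim (tool origin 104 mm above the stand's), long side along the stand's x; at the start the tool's x points along the stand's x.
- tray: Fixed steel drip tray with a dark floor, 156 x 116 mm (x, y), rim 8 mm high and 3 mm thick, inner floor 3 mm above the worktop. Origin at the centre of its underside, x along its length.
Mind the look-alikes: they are no part of the job. Leave any red look-alike of the stand alone.

How it is judged (in metres and radians):
On the way, in this order (a step that is already met when the one before it is completed fails the run):
1. the orange rack hangs on the hook tool with its underside above the tank's rim (height (world z) of rack_orange above 0.121 m and contact force between hook_tool and rack_orange above 0.2 N), for 0.1 s.
2. the orange rack, still on the hook, is lowered to within 20 mm of the tray's underside, over its middle (z of rack_orange in the frame of tray below 0.02 m and horizontal distance between rack_orange and tray below 0.04 m and contact force between hook_tool and rack_orange above 0.1 N), for 0.02 s.
At the end, for the whole second after the job is handed in: Orange rack flat and still on the tray floor (underside under 7 mm up, tilt under 0.06 rad), within 35 mm of the tray's centre, off the hook; hook tool still and upright (0.12 rad) in its stand, within 20 mm of its axis, guard on the rim (origin 99 to 109 mm above the stand's) (horizontal distance between rack_orange and tray below 0.035 m and z of rack_orange in the frame of tray below 0.007 m and angle between rack_orange's own z axis and vertical below 0.06 rad and linear speed of each of rack_orange, hook_tool below 0.02 m/s and horizontal distance between hook_tool and stand below 0.02 m and z of hook_tool in the frame of stand between 0.099 and 0.109 m and angle between hook_tool's own z axis and vertical below 0.12 rad and contact force between hook_tool and rack_orange below 0.05 N); the robot touches nothing.
It fails at once if the fingers touch the orange rack (contact force between the fingers and rack_orange above 0.5 N).
It also fails if it takes over 72 s, if anything falls off the work surface, if the arm or the gripper's body presses on something with over 40 N, if the wrist force passes 120 N, or if a joint passes its speed limit or range.

## Working session

There is one attempt and no reset: what is moved stays moved. The work goes in short steps, Python scripts to look and compute and a tool call to move; the robot and the scene stay as the last step left them, time stands still between calls to the robot, and variables do not carry over. Pictures are saved under pics/ and viewed, and the job is handed in when it is done.

Besides the shell and the picture viewer there is one more tool, called after "Request:" as name(argument=value, ...) on one line, values as JSON. apply_moves: Moves the arm, as the interface text tells. Its arguments: {"type":"object","properties":{"offset":{"type":"array"},"yaw":{"type":"array"},"jaw":{"type":"array"}},"required":["offset","yaw","jaw"]}

```bash
ls; mkdir -p pics
python3 - <<'E'
from cell import env
import cv2
print(env.state())
for n in ["scene","top","wrist"]:
    c=env.read_camera(n); cv2.imwrite(f"pics/{n}0.png",c["frame"][:,:,::-1])
    print(n,{k:(v.tolist() if hasattr(v,'tolist') else v) for k,v in c.items() if k!="frame"})
E
```

```text
pics
{'t': 0.0, 'joints': array([-1.44861370e+00,  4.91531022e-01,  1.55948381e+00,  6.58412632e-06,
        1.09171239e+00, -1.05612862e-01]), 'qvel': array([-0.00133936, -0.00016568,  0.00070741, -0.00236492, -0.00081547,
        0.00078546]), 'tau': array([-1.27628598e-03, -6.12645507e+01, -2.58180517e+01,  6.92520663e-02,
        4.82087815e-02, -1.30670296e-04]), 'eef_pos': array([ 141.12747852, -608.58615042,  214.06765191]), 'tcp_rot': array([-1.68155596,  1.56966174,  1.68782915]), 'ft_force': array([ 0.0198282 , -0.2421231 ,  0.35459866]), 'moment': array([0.00968141, 0.01205692, 0.00740765]), 'opening': 1.000487733189888}
scene {'fx': 471.0536450896229, 'fy': 471.0536450896229, 'cx': 253.70354824785744, 'cy': 188.4484602362469, 'distortion': [-0.167651211461249, 0.0, 0.0, 0.0, 0.0], 'xyz': [-546.12186749155, 833.7349304455096, 674.3468186204882], 'rotation': [-1.9991295124627626, 0.006136702699755414, -2.210450480857045]}
top {'fx': 427.2136504242578, 'fy': 427.2136504242578, 'cx': 254.9631197626387, 'cy': 187.24755467975913, 'distortion': [0.04563357014514518, 0.0, 0.0, 0.0, 0.0], 'xyz': [220.0302343002972, 35.11654742882283, 1514.8674032002737], 'rotation': [-2.942743278516633, 0.009996002051689601, -1.5483275300104562]}
wrist {'fx': 295.2319561134321, 'fy': 295.2319561134321, 'cx': 255.55182116952818, 'cy': 190.89156166743675, 'distortion': [0.018346526651264232, 0.0, 0.0, 0.0, 0.0], 'hand_eye': [[-0.0012244047344423432, -0.2875362559374583, 0.9577689712840536, -169.3595974389746], [0.999999198575616, -0.000660458862066722, 0.00108011213120453, -0.45923290208271794], [0.00032199560669777654, 0.9577695261990535, 0.2875368341678493, -81.77803054845424], [0.0, 0.0, 0.0, 1.0]]}
```

View pics/scene0.png

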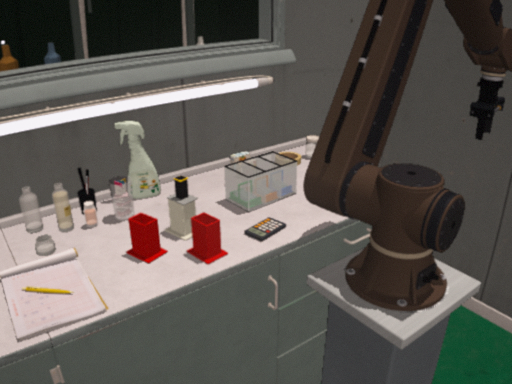

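View pics/top0.png

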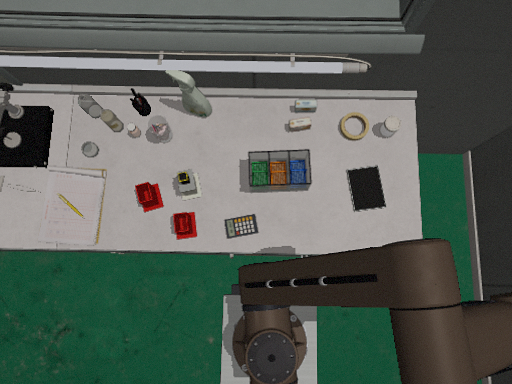

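View pics/wrist0.png

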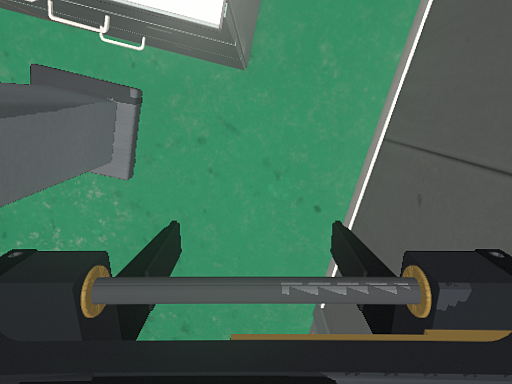

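The pictures show the white stand with the black/yellow-grip tool at top (186,182), scene (181,188). The red look-alikes are at top (148,195) and (184,224). The tank is at top (280,168), with wells green (259), orange (279) and blue (298). The dark tray is at top (366,188), and the black hob at (25,135) isn't the tray. I choose the white stand and the middle orange rack, and will check both in a close crop.

```bash
cat > h.py <<'E'
from cell import env
import cv2, numpy as np
from scipy.spatial.transform import Rotation as R
def cam(n):
    s=env.state(); c=env.read_camera(n)
    K=np.array([[c['fx'],0,c['cx']],[0,c['fy'],c['cy']],[0,0,1]]);D=np.array(c['distortion'])
    if n=='wrist':
        T=np.eye(4);T[:3,:3]=R.from_euler('xyz',s['tcp_rot']).as_matrix();T[:3,3]=s['eef_pos']
        T=T@np.array(c['hand_eye'])
    else:
        T=np.eye(4);T[:3,:3]=R.from_euler('xyz',c['rotation']).as_matrix();T[:3,3]=c['xyz']
    np.savez(f'{n}.npz',K=K,D=D,T=T)
    return c['frame'][:,:,::-1].copy(),K,D,T
def load(n):
    d=np.load(f'{n}.npz');return d['K'],d['D'],d['T']
def pix(n,uv,z):
    K,D,T=load(n)
    p=cv2.undistortPoints(np.array(uv,float).reshape(-1,1,2),K,D).reshape(-1,2)
    d=np.c_[p,np.ones(len(p))]@T[:3,:3].T
    return T[:3,3]+d*((np.atleast_1d(z)-T[2,3])/d[:,2])[:,None]
def proj(n,P):
    K,D,T=load(n);q=(np.array(P,float).reshape(-1,3)-T[:3,3])@T[:3,:3]
    return cv2.projectPoints(q,np.zeros(3),np.zeros(3),K,D)[0].reshape(-1,2)
def crop(im,x0,y0,x1,y1,s,name):
    cv2.imwrite('pics/'+name,cv2.resize(im[y0:y1,x0:x1],None,fx=s,fy=s,interpolation=cv2.INTER_CUBIC))
def st():
    s=env.state();M=R.from_euler('xyz',s['tcp_rot']).as_matrix()
    print('t',round(s['t'],2),'tcp',s['eef_pos'].round(1),'xax',M[:,0].round(3),'jawdir',np.degrees(np.arctan2(M[1,1],M[0,1])).round(1),'F',s['ft_force'].round(1),'op',round(s['opening'],3),'q',s['joints'].round(2))
E
python3 - <<'E'
from h import *
im,*_=cam('top')
crop(im,130,150,220,245,6,'t_stand.png')
crop(im,235,140,325,205,8,'t_tank.png')
crop(im,335,155,400,220,8,'t_tray.png')
im,*_=cam('scene'); crop(im,120,140,320,270,4,'s1.png')
st()
E
```

```text
t 0.25 tcp [ 141.2 -608.8  214.4] xax [-0.  0. -1.] jawdir -76.9 F [-0.7 -0.   0.6] op 0.999 q [-1.45  0.49  1.56 -0.    1.09 -0.11]
```

View pics/t_stand.png

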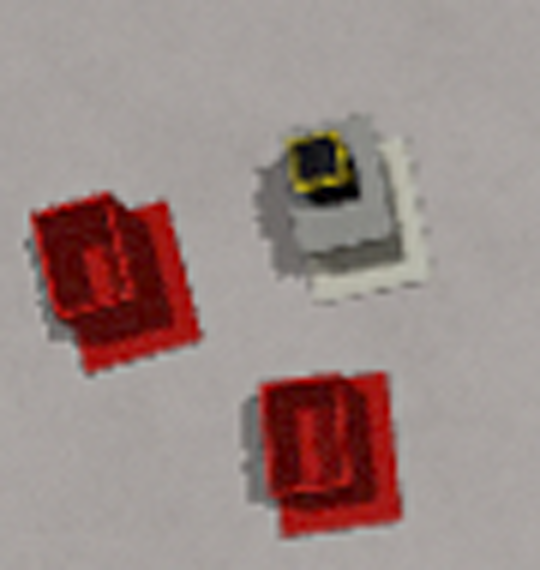

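View pics/t_tank.png

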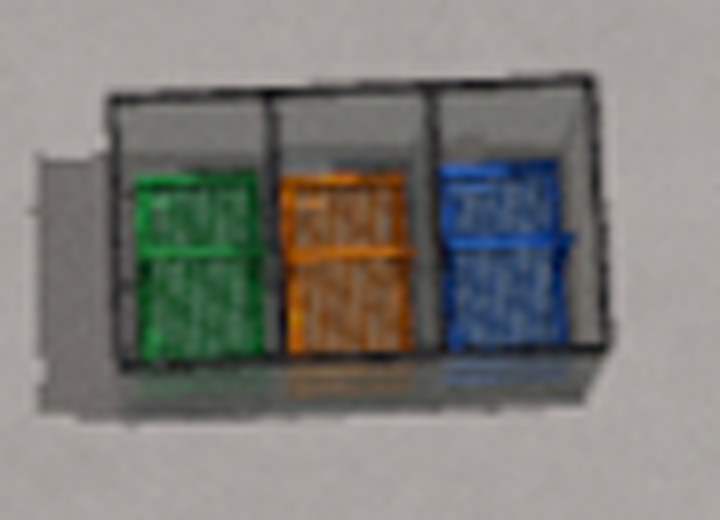

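View pics/t_tray.png

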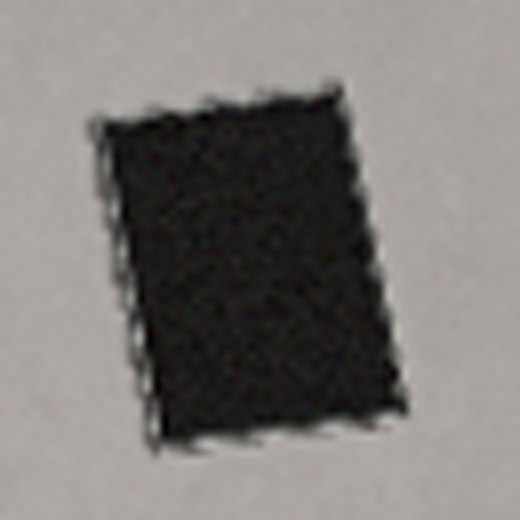

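View pics/s1.png

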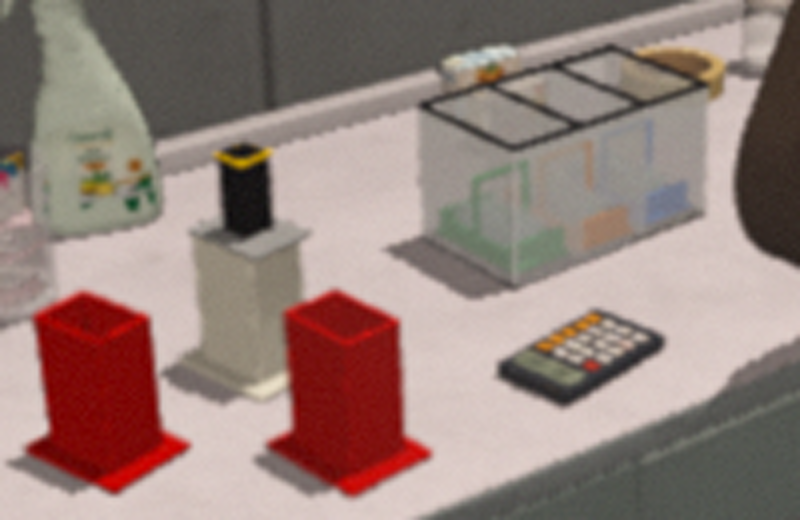

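The crop confirms it: the white stand holds the tool with the black/yellow grip, and the orange rack is in the middle well. Fitting poses next.

Run:
```python
from h import *
from scipy.optimize import least_squares
def fit(name,cr,s,o,z,L,W):
    uv=np.array(cr)/s+np.array(o)-0.5+0.5/s
    p=pix('top',uv,z); print(name,p.round(0)[:,:2].tolist())
    # corners order: image TL,TR,BR,BL ; model corners by image: up=+x, right=-y
    m=np.array([[L,W],[L,-W],[-L,-W],[-L,W]])/2
    f=lambda v:((m@np.array([[np.cos(v[2]),np.sin(v[2])],[-np.sin(v[2]),np.cos(v[2])]])+v[:2])-p[:,:2]).ravel()
    r=least_squares(f,[*p[:,:2].mean(0),0]); print('  ',r.x[:2].round(1),np.degrees(r.x[2]).round(2),'res',np.abs(r.fun).max().round(1))
fit('tray',[(95,120),(340,86),(407,412),(155,450)],8,(335,155),8,156,116)
fit('tank',[(108,95),(595,75),(609,349),(121,370)],8,(235,140),120,120,208)
fit('grip',[(287,138),(344,131),(353,184),(296,194)],6,(130,150),168,28,28)
print(pix('top',[(130+360/6-.4,150+115/6-.4),(130+402/6-.4,150+246/6-.4),(130+301/6-.4,150+254/6-.4)],108).round(1))
# orange bail bar: ends crop (283,258),(413,252)
print('bar',pix('top',[(235+283/8-.4,140+257/8-.4),(235+413/8-.4,140+252/8-.4)],72).round(1))
```

```text
tray [[595.0, -272.0], [613.0, -382.0], [465.0, -406.0], [445.0, -295.0]]
   [ 529.6 -338.9] 9.27 res 2.8
tank [[624.0, 82.0], [637.0, -124.0], [518.0, -130.0], [505.0, 73.0]]
   [571.1 -24.9] 3.55 res 2.5
grip [[534.0, 307.0], [539.0, 276.0], [510.0, 270.0], [504.0, 300.0]]
   [521.7 288.4] 11.09 res 2.1
[[562.5 278.6 108. ]
 [487.7 251.1 108. ]
 [482.  307.3 108. ]]
bar [[566.4   5.2  72. ]
 [569.7 -51.1  72. ]]
```

Request:
apply_moves(offset=[[6.4, 4.4, 3.4], [6.4, 4.4, 3.4], [6.4, 4.4, 3.4], [6.4, 4.4, 3.4], [14.4, 18.4, 3.4], [14.4, 18.4, 3.4], [14.4, 18.4, 3.4], [14.4, 18.4, 3.4], [14.4, 18.4, 3.4], [14.4, 18.4, 3.4], [14.4, 18.4, 3.4], [15.2, 35.9, 3.6], [15.2, 35.9, 3.6], [15.2, 35.9, 3.6], [15.2, 35.9, 3.6], [15.2, 35.9, 3.6], [15.2, 35.9, 3.6], [15.2, 35.9, 3.6], [15.2, 35.9, 3.6], [15.2, 35.9, 3.6]], yaw=[0, 1, 2, 3, 4, 5, 6, 7, 8, 9, 10, 11, 12, 13, 14, 14.5, 14.5, 14.5, 14.5, 14.5], jaw=[-1, -1, -1, -1, -1, -1, -1, -1, -1, -1, -1, -1, -1, -1, -1, -1, -1, -1, -1, -1])

```text
t: 2.75
eef_pos: [520.9, 288.5, 304.1]
tcp_rot: [-1.252, 1.57, -2.647]
ft_force: [-0.6, -0.4, 0.5]
opening: 1.002
```

Run:
```python
from h import *
st()
im,*_=cam('wrist'); crop(im,0,0,512,384,1.5,'w1.png')
st()
```

```text
t 2.75 tcp [520.9 288.5 304.1] xax [-0.001 -0.001 -1.   ] jawdir 10.1 F [-0.6 -0.4  0.5] op 1.002 q [ 0.39  0.37  1.51 -0.    1.26  0.22]
t 2.8 tcp [521.1 287.9 304.3] xax [-0.001 -0.    -1.   ] jawdir 10.0 F [ 0.7 -0.1  0.3] op 1.002 q [ 0.39  0.37  1.51 -0.    1.26  0.22]
```

View pics/w1.png

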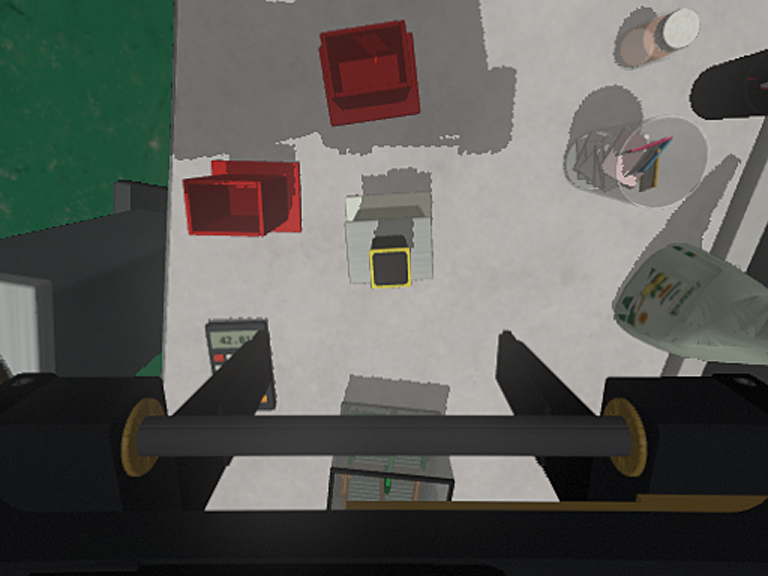

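Run:
```python
from h import *
im=cv2.imread('pics/w1.png'); im=cv2.resize(im,(512,384),interpolation=cv2.INTER_AREA)
im,*_=cam('wrist'); crop(im,220,110,300,205,7,'w1c.png')
```

```text
(no output)
```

View pics/w1c.png

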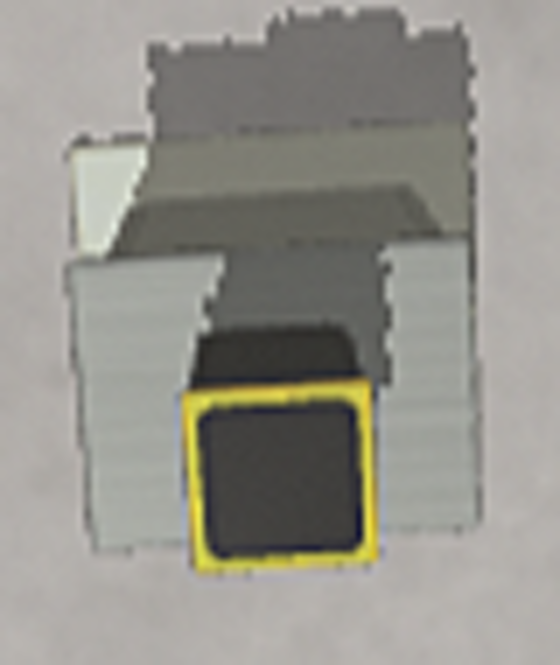

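```bash
cat >> h.py <<'E'
from scipy.optimize import least_squares
def rectfit(n,cr,s,o,z,L,W,yaw0=0):
    uv=np.array(cr)/s+np.array(o)-0.5+0.5/s
    p=pix(n,uv,z)[:,:2]
    m=np.array([[L,W],[L,-W],[-L,-W],[-L,W]])/2
    def f(v,m=m):
        c,s_=np.cos(v[2]),np.sin(v[2]); return (m@np.array([[c,s_],[-s_,c]])+v[:2]-p).ravel()
    best=min((least_squares(lambda v:f(v,np.roll(mm,k,0)),[*p.mean(0),np.radians(yaw0)]) for k in range(4) for mm in(m,m[::-1])),key=lambda r:r.cost)
    print(best.x[:2].round(1),np.degrees(best.x[2]).round(1),'res',np.abs(best.fun).max().round(1),'sides',np.linalg.norm(p-np.roll(p,1,0),axis=1).round(1))
E
python3 - <<'E'
from h import *
rectfit('wrist',[(68,262),(468,238),(480,528),(95,552)],7,(220,110),108,72,54)
rectfit('wrist',[(182,392),(372,379),(378,560),(195,573)],7,(220,110),168,28,28)
E
```

```text
[525.2 292.4] 13.7 res 0.7 sides [53.6 70.7 53.2 71. ]
[525. 293.] -76.4 res 0.4 sides [28.5 28.6 28.4 28.3]
```

Request:
apply_moves(offset=[[0.16, 0.18, -1], [0.16, 0.18, -2.5], [0.16, 0.18, -4], [0.16, 0.18, -5.5], [0.16, 0.18, -6.5], [0.16, 0.18, -7.1], [0.16, 0.18, -7.1], [0.16, 0.18, -7.1], [0.16, 0.18, -7.1], [0.16, 0.18, -7.1], [0.16, 0.18, -7.1], [0.16, 0.18, -7.1], [0.16, 0.18, -7.1], [0.16, 0.18, -7.1], [0.16, 0.18, -7.1]], yaw=[0.6, 0.6, 0.6, 0.6, 0.6, 0.6, 0.6, 0.6, 0.6, 0.6, 0.6, 0.6, 0.6, 0.6, 0.6], jaw=[-1, -1, -1, -1, -1, -1, -1, 1, 1, 1, 1, 1, 1, 1, 1])

```text
t: 4.72
eef_pos: [525.3, 292.1, 126.9]
tcp_rot: [-1.315, 1.57, -2.649]
ft_force: [0.4, 0.7, -0.2]
opening: 0.292
```

Run:
```python
from h import *
st()
```

```text
t 4.72 tcp [525.3 292.1 126.9] xax [-0.001 -0.    -1.   ] jawdir 13.6 F [ 0.4  0.7 -0.2] op 0.292 q [ 0.4   0.56  1.71 -0.    0.88  0.16]
```

Gripped (opening 0.292 is about 27.7 mm). Lifting straight up.

Request:
apply_moves(offset=[[0, 0, 0.8], [0, 0, 1.6], [0, 0, 2.4], [0, 0, 3.4], [0, 0, 4.4], [0, 0, 5.4], [0, 0, 6.4], [0, 0, 7.4], [0, 0, 8], [0, 0, 8]], yaw=[0, 0, 0, 0, 0, 0, 0, 0, 0, 0], jaw=[1, 1, 1, 1, 1, 1, 1, 1, 1, 1])

```text
t: 5.98
eef_pos: [525.3, 292.2, 327.4]
tcp_rot: [1.673, 1.57, 0.339]
ft_force: [-0.5, 0.2, -1.9]
opening: 0.296
```

Run:
```python
from h import *
st()
im,*_=cam('wrist'); crop(im,0,0,512,384,1.5,'w2.png')
im,*_=cam('scene'); crop(im,100,60,300,210,4,'s2.png')
im,*_=cam('top'); crop(im,130,120,330,245,4,'t2.png')
```

```text
t 5.97 tcp [525.3 292.2 327.4] xax [ 0.  0. -1.] jawdir 13.6 F [-0.5  0.2 -1.9] op 0.296 q [ 0.4   0.37  1.46 -0.    1.32  0.16]
```

View pics/w2.png

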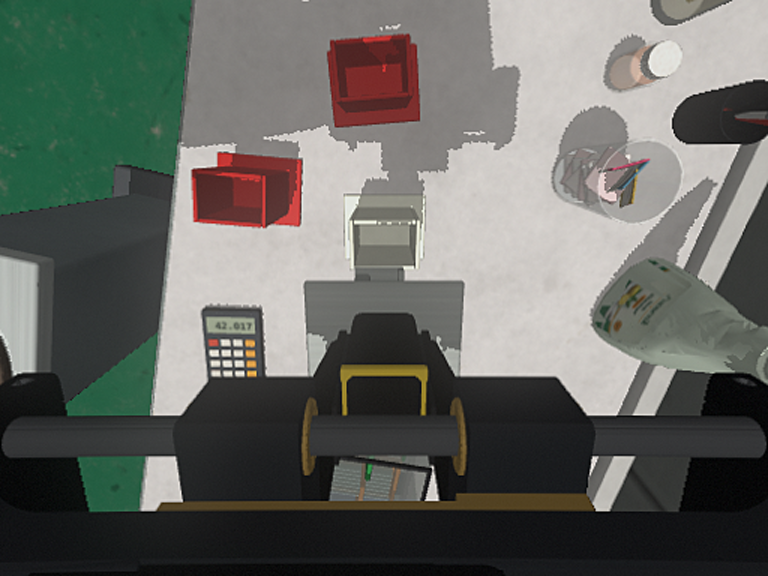

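View pics/s2.png

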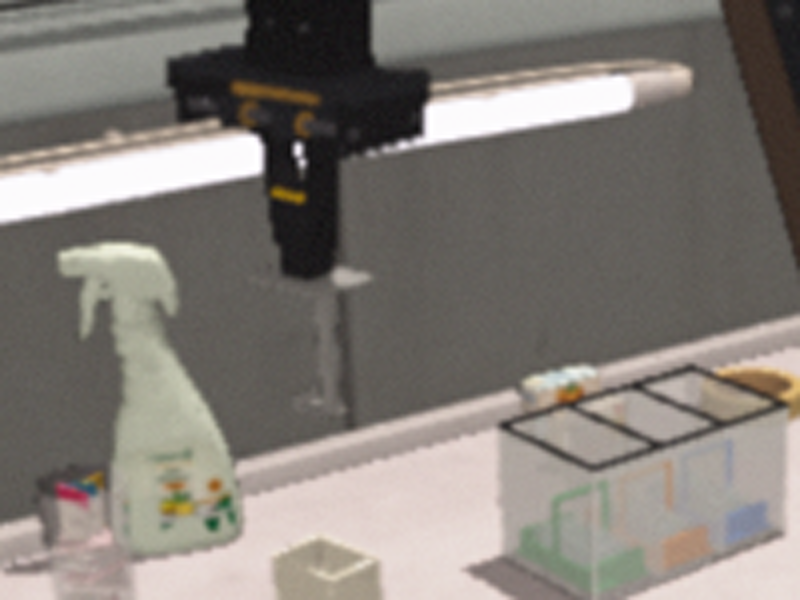

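View pics/t2.png

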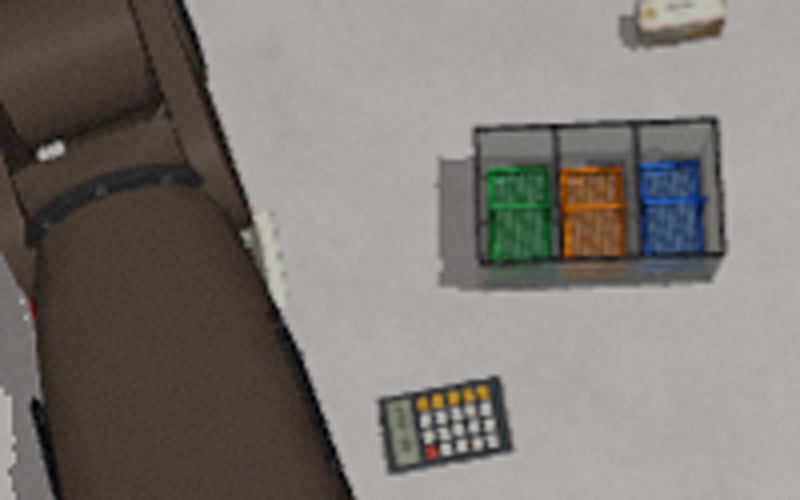

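Run:
```python
from h import *
cam('scene')
im=env.read_camera('scene')['frame'][:,:,::-1].copy()
big=cv2.resize(im[100:180,140:220],None,fx=7,fy=7,interpolation=cv2.INTER_CUBIC)
s=env.state();o=s['eef_pos']-[0,0,22.9];a=np.radians(13.6)
out=[big]
for sg in(1,-1):
    b=big.copy();ex=sg*np.array([np.cos(a),np.sin(a),0])
    for y in(-6,6):
        P=[o+ex*x+np.array([0,0,z]) for x,z in [(-9,0),(-9,-88),(9,-88),(9,-80),(13,-80),(13,-92),(-19,-92),(-19,0)]]
        q=((proj('scene',P)-[140,100]+.5)*7).astype(int)
        cv2.polylines(b,[q],True,(0,0,255) if sg>0 else(0,255,0),1)
        break
    out.append(b)
cv2.imwrite('pics/s2h.png',cv2.resize(np.hstack(out),None,fx=.47,fy=.47,interpolation=cv2.INTER_AREA))
```

```text
(no output)
```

View pics/s2h.png

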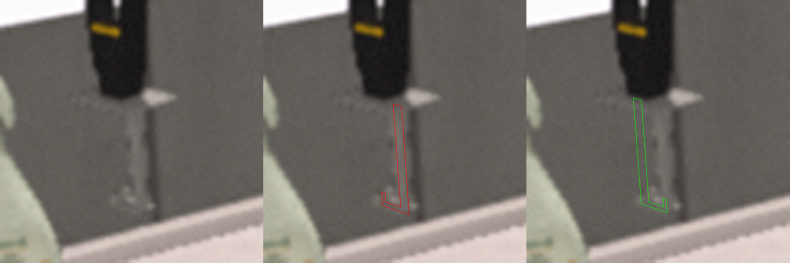

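Red outline (tip towards world +x) matches the hook. Moving past the tank so the wrist camera can see the orange well.

Request:
apply_moves(offset=[[1.8, -2, 0.4], [1.8, -4, 0.4], [1.8, -6, 0.4], [1.8, -8, 0.4], [1.8, -10, 0.4], [1.8, -12, 0.4], [1.8, -14, 0.4], [1.8, -15.4, 0.4], [1.8, -16, 0.4], [1.8, -16, 0.4], [1.8, -16, 0.4], [1.8, -16, 0.4]], yaw=[-0.4, -0.8, -1.2, -1.7, -1.7, -1.7, -1.7, -1.7, -1.7, -1.7, -1.7, -1.7], jaw=[1, 1, 1, 1, 1, 1, 1, 1, 1, 1, 1, 1])

```text
t: 7.72
eef_pos: [570.1, -106.9, 336.0]
tcp_rot: [-1.411, 1.569, -2.922]
ft_force: [-0.0, 0.4, -1.8]
opening: 0.294
```

Run:
```python
from h import *
st()
im,*_=cam('wrist'); crop(im,0,0,512,384,1.5,'w3.png'); crop(im,170,60,330,210,5,'w3c.png')
st()
```

```text
t 7.72 tcp [ 570.1 -106.9  336. ] xax [-0.002 -0.    -1.   ] jawdir 3.5 F [-0.   0.4 -1.8] op 0.294 q [-0.3   0.33  1.49 -0.    1.32 -0.36]
t 7.78 tcp [ 570.1 -107.   336. ] xax [-0.002 -0.    -1.   ] jawdir 3.5 F [-0.1  1.  -1.3] op 0.291 q [-0.3   0.33  1.49 -0.    1.32 -0.36]
```

View pics/w3.png

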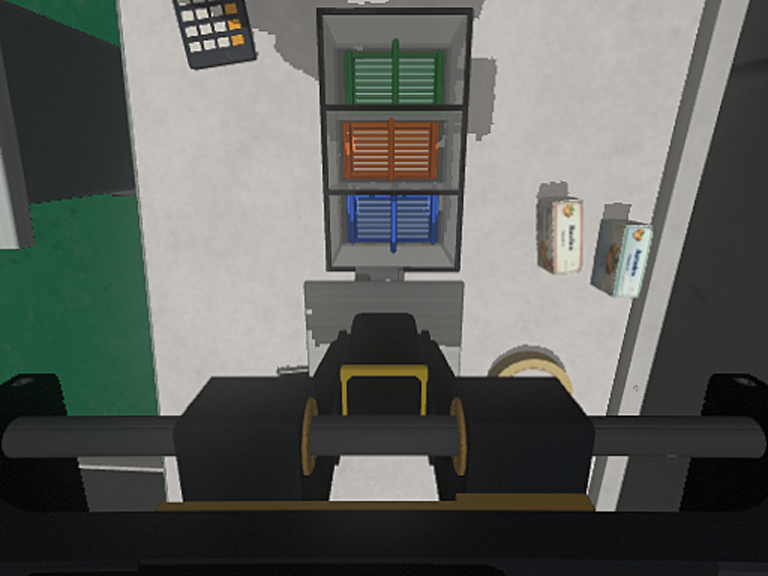

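View pics/w3c.png

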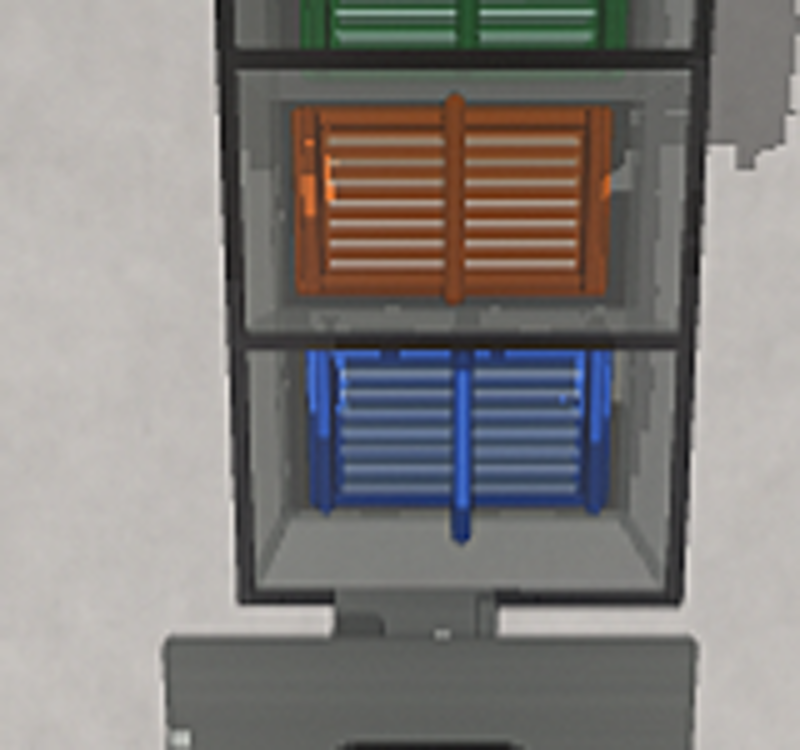

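Run:
```python
from h import *
o=(170,60)
g=lambda u,v:(u/5+o[0]-.4,v/5+o[1]-.4)
b=pix('wrist',[g(456,94),g(453,303)],72);print('bar',b.round(1).tolist(),b.mean(0).round(1),'len',np.linalg.norm(b[0]-b[1]).round(1),'yaw',np.degrees(np.arctan2(*( (b[0]-b[1])[[1,0]])))-90)
b=pix('wrist',[g(455,125),g(454,270)],72);print(np.degrees(np.arctan2(*( (b[0]-b[1])[[1,0]])))-90)
rectfit('wrist',[(238,68),(692,68),(681,333),(246,333)],5,o,120,112,64)
rectfit('wrist',[(293,108),(611,108),(605,296),(298,296)],5,o,34,102,58)
c=np.array([g(0,0)])
rectfit('wrist',[(318/1.5,9/1.5),(473/1.5,9/1.5),(460/1.5,270/1.5),(329/1.5,270/1.5)],1,(0,0),120,120,208)
T=load('wrist')[2];print(T[:3,3].round(1))
```

```text
bar [[570.5, 5.6, 72.0], [573.3, -50.1, 72.0]] [571.9 -22.2  72. ] len 55.7 yaw 2.863470715658579
3.3122588936465434
[573.6 -23.2] 3.4 res 0.9 sides [ 62.9 110.2  62.8 111.1]
[571.6 -23. ] 3.5 res 3.5 sides [54.6 95.1 54.6 95.3]
[574.7 -23.2] 3.6 res 1.9 sides [204.8 117.7 204.6 117.7]
[565.5 -24.9 505.3]
```

Request:
apply_moves(offset=[[-0.5, 1.6, 0], [-0.88, 3.32, 0], [-0.88, 3.32, 0], [-0.88, 3.32, -1.5], [-0.88, 3.32, -3], [-0.88, 3.32, -3], [-0.88, 3.32, -3], [-0.88, 3.32, -3]], yaw=[0, 0, 0, 0, 0, 0, 0, 0], jaw=[1, 1, 1, 1, 1, 1, 1, 1])

```text
t: 8.78
eef_pos: [548.7, -24.2, 262.5]
tcp_rot: [0.286, 1.57, -1.225]
ft_force: [-0.2, 0.1, -1.1]
opening: 0.292
```

Run:
```python
from h import *
st()
im,*_=cam('wrist'); crop(im,0,0,512,384,1.5,'w4.png')
im,*_=cam('scene'); crop(im,200,110,320,220,6,'s4.png')
```

```text
t 8.78 tcp [548.7 -24.2 262.5] xax [ 0.    -0.001 -1.   ] jawdir 3.5 F [-0.2  0.1 -1.1] op 0.292 q [-0.16  0.34  1.68 -0.    1.12 -0.22]
```

View pics/s4.png

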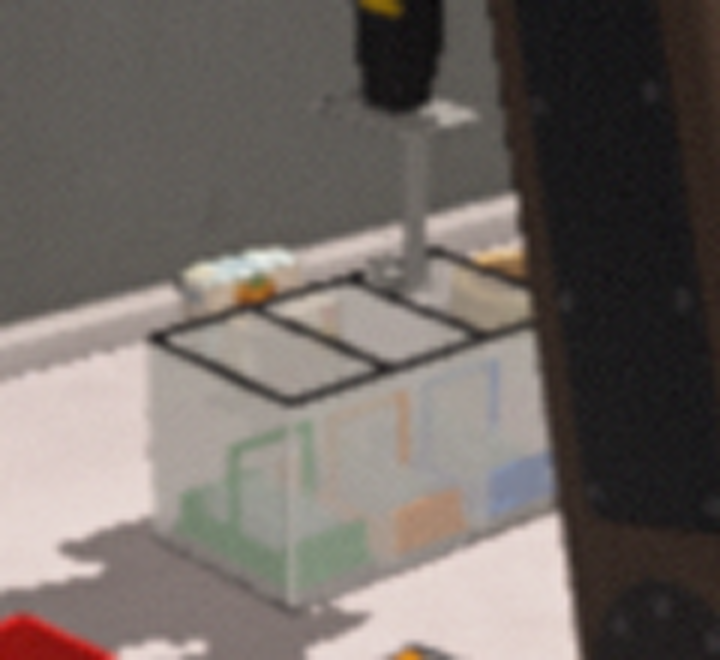

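View pics/w4.png

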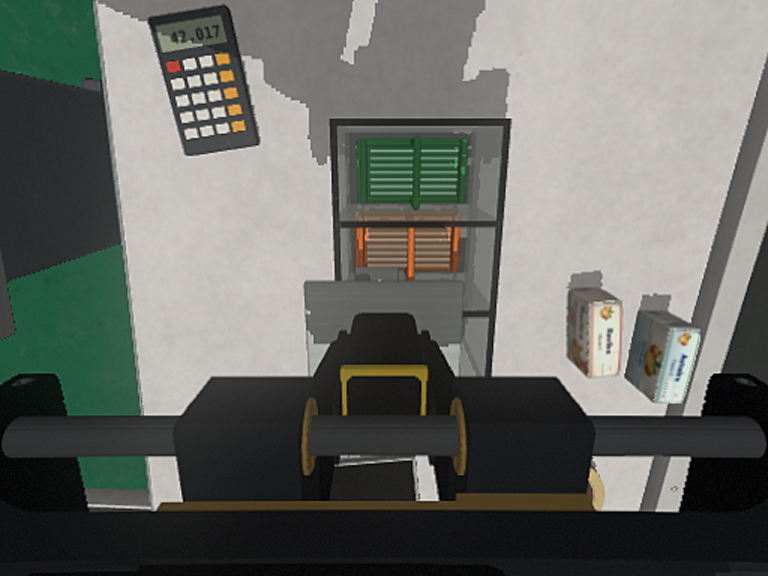

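Request:
apply_moves(offset=[[0, 0, -0.8], [0, 0, -1.6], [0, 0, -2.4], [0, 0, -3], [0, 0, -3.5], [0, 0, -4], [0, 0, -4], [0, 0, -4]], yaw=[0, 0, 0, 0, 0, 0, 0, 0], jaw=[1, 1, 1, 1, 1, 1, 1, 1])

```text
t: 9.88
eef_pos: [548.7, -24.2, 162.5]
tcp_rot: [0.201, 1.57, -1.31]
ft_force: [0.0, 0.3, -1.7]
opening: 0.291
```

Run:
```python
from h import *
st()
im,*_=cam('wrist'); crop(im,180,60,340,200,5,'w5.png')
```

```text
t 9.88 tcp [548.7 -24.2 162.5] xax [ 0.    -0.001 -1.   ] jawdir 3.5 F [ 0.   0.3 -1.7] op 0.291 q [-0.16  0.45  1.81 -0.    0.89 -0.22]
```

View pics/w5.png

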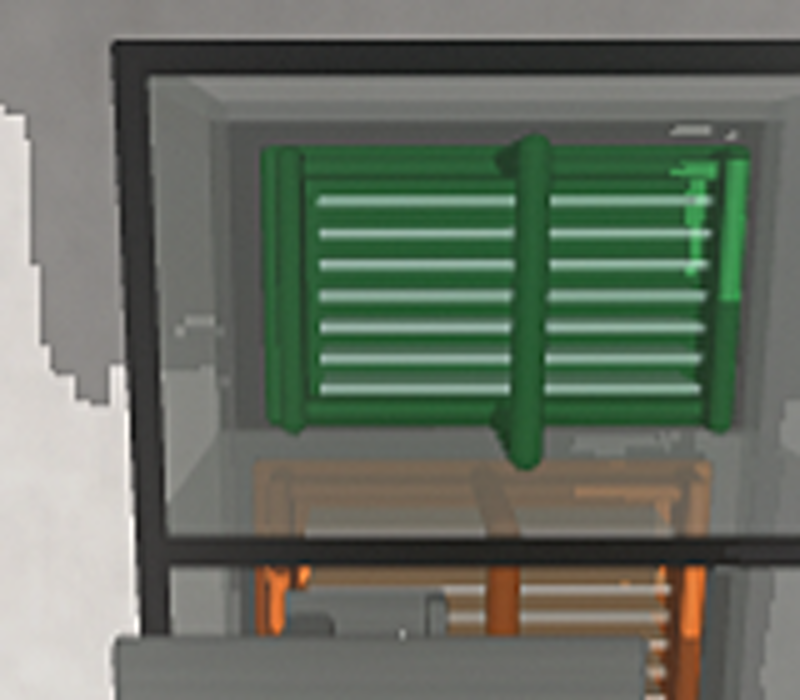

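The wrist crop shows the hook's lip (445,610) about 8 mm left of the orange bar (487–520,600), as planned. Sliding 24 mm under the bar and raising a little.

Request:
apply_moves(offset=[[0.3, 0.02, 0], [0.6, 0.04, 0], [0.96, 0.06, 0], [0.96, 0.06, 0], [0.96, 0.06, 0.15], [0.96, 0.06, 0.3], [0.96, 0.06, 0.45], [0.96, 0.06, 0.6], [0.96, 0.06, 0.6]], yaw=[0, 0, 0, 0, 0, 0, 0, 0, 0], jaw=[1, 1, 1, 1, 1, 1, 1, 1, 1])

```text
t: 11.05
eef_pos: [572.8, -22.7, 177.8]
tcp_rot: [0.68, 1.569, -0.831]
ft_force: [0.4, -0.2, -2.6]
opening: 0.29
```

Run:
```python
from h import *
st()
im,*_=cam('wrist'); crop(im,180,60,340,200,5,'w6.png')
im,*_=cam('scene'); crop(im,200,110,320,220,6,'s6.png')
```

```text
t 11.05 tcp [572.8 -22.7 177.8] xax [ 0.001 -0.001 -1.   ] jawdir 3.5 F [ 0.4 -0.2 -2.6] op 0.29 q [-0.15  0.46  1.73 -0.    0.95 -0.21]
```

View pics/w6.png

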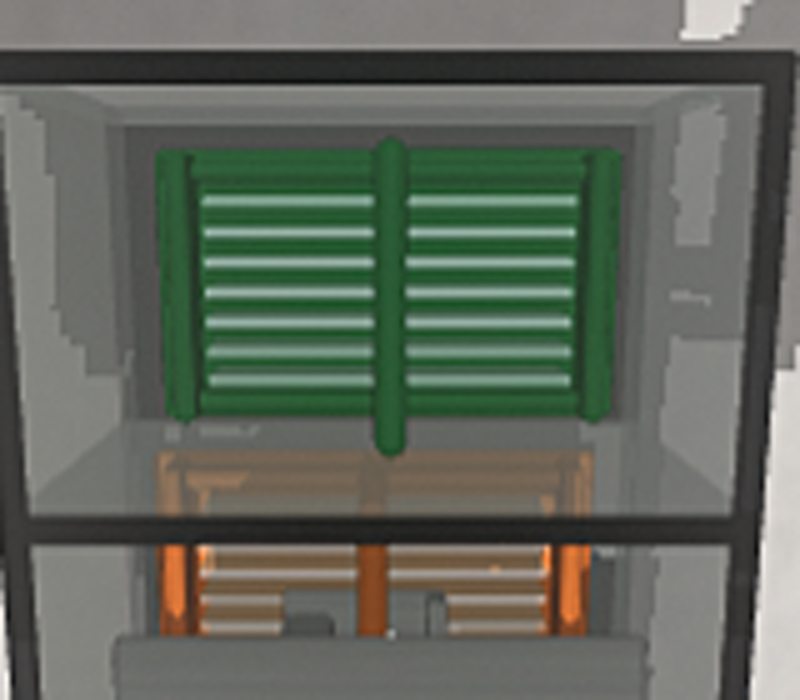

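View pics/s6.png

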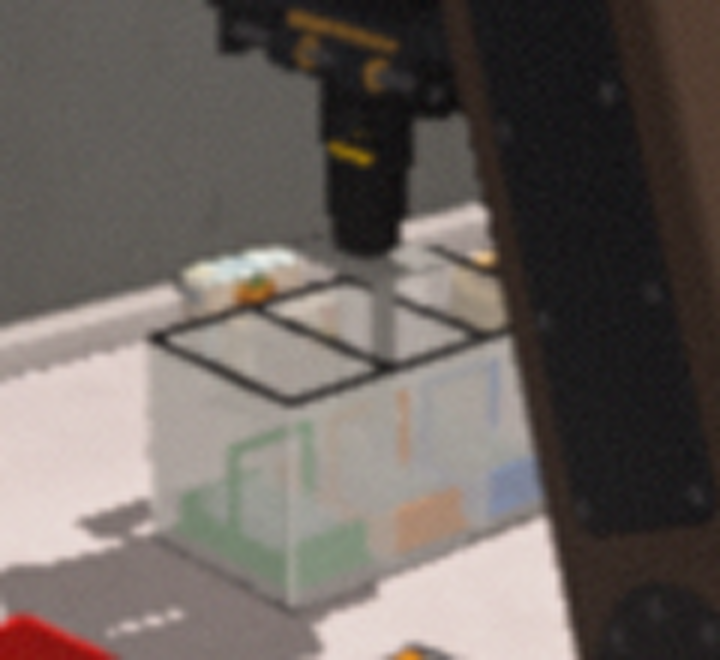

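Request:
apply_moves(offset=[[0, 0, 0.3], [0, 0, 0.7], [0, 0, 1.1], [0, 0, 1.5], [0, 0, 1.9], [0, 0, 2.3], [0, 0, 2.7], [0, 0, 3.1], [0, 0, 3.5], [0, 0, 3.9], [0, 0, 4.3], [0, 0, 4.7], [0, 0, 5.1], [0, 0, 5.5], [0, 0, 5.9], [0, 0, 6.2], [0, 0, 6.5], [0, 0, 6.5], [0, 0, 6.5], [0, 0, 6.5]], yaw=[0, 0, 0, 0, 0, 0, 0, 0, 0, 0, 0, 0, 0, 0, 0, 0, 0, 0, 0, 0], jaw=[1, 1, 1, 1, 1, 1, 1, 1, 1, 1, 1, 1, 1, 1, 1, 1, 1, 1, 1, 1])

```text
t: 13.65
eef_pos: [572.5, -22.6, 339.6]
tcp_rot: [-0.435, 1.57, -1.945]
ft_force: [-0.3, 0.5, -3.4]
opening: 0.291
```

Run:
```python
from h import *
st()
im,*_=cam('wrist'); crop(im,0,0,512,384,1.5,'w7.png')
im,*_=cam('scene'); crop(im,180,60,320,200,5,'s7.png')
```

```text
t 13.65 tcp [572.5 -22.6 339.6] xax [-0.    -0.001 -1.   ] jawdir 3.5 F [-0.3  0.5 -3.4] op 0.291 q [-0.15  0.31  1.51 -0.    1.32 -0.21]
```

View pics/w7.png

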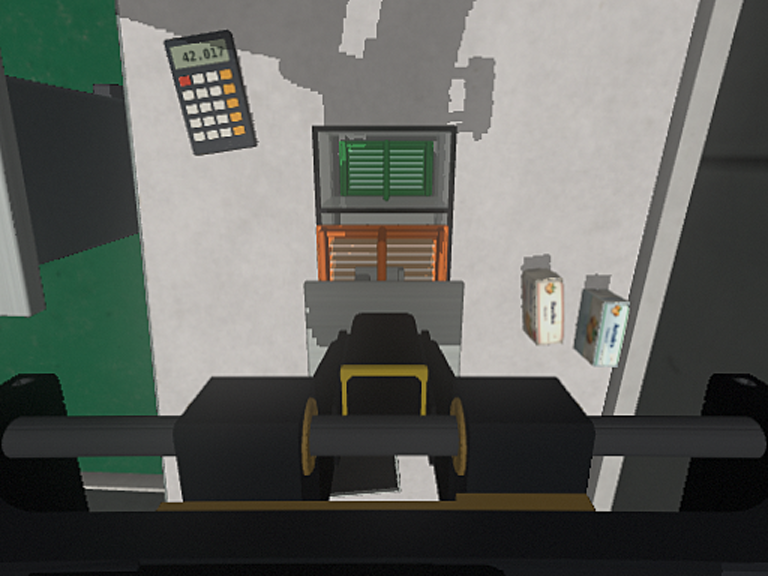

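View pics/s7.png

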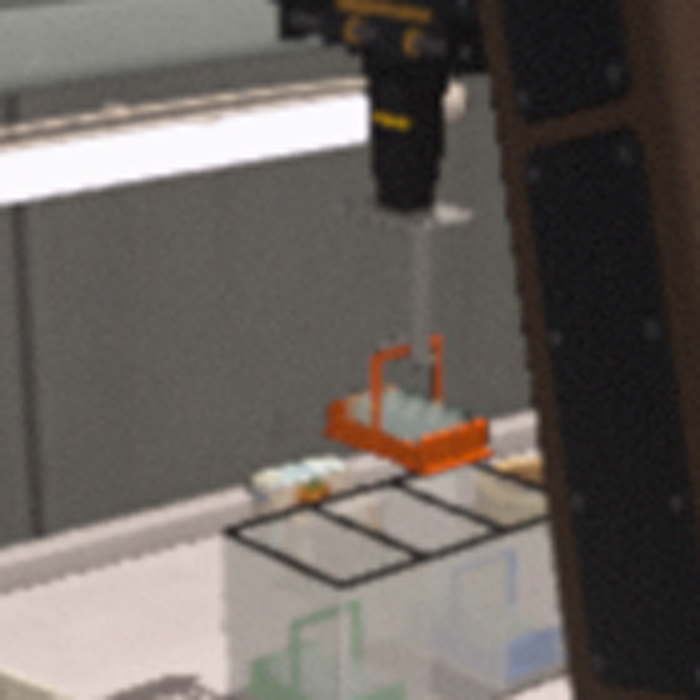

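The rack hangs level on the hook, underside at about 168 mm, above the rim. Carrying it over the tray.

Request:
apply_moves(offset=[[-0.03, -0.2, 0], [-0.08, -0.6, 0], [-0.16, -1.2, 0], [-0.26, -2.0, 0], [-0.37, -2.8, 0], [-0.47, -3.6, 0], [-0.58, -4.4, 0], [-0.68, -5.2, 0], [-0.79, -6.0, 0], [-0.9, -6.8, 0], [-1.0, -7.6, 0], [-1.1, -8.4, 0], [-1.2, -9.2, 0], [-1.3, -10.0, 0], [-1.4, -10.8, 0], [-1.5, -11.5, 0], [-1.57, -12.0, 0], [-1.63, -12.4, 0], [-1.66, -12.6, 0], [-1.66, -12.6, 0]], yaw=[0, 0, 0, 0.1, 0.2, 0.3, 0.4, 0.5, 0.6, 0.7, 0.8, 0.9, 1, 1, 1, 1, 1, 1, 1, 1], jaw=[1, 1, 1, 1, 1, 1, 1, 1, 1, 1, 1, 1, 1, 1, 1, 1, 1, 1, 1, 1])

```text
t: 16.25
eef_pos: [531.1, -337.7, 339.7]
tcp_rot: [-0.2, 1.57, -1.606]
ft_force: [0.1, 0.7, -2.4]
opening: 0.29
```

Run:
```python
from h import *
st()
im,*_=cam('wrist'); crop(im,0,0,512,384,1.5,'w8.png')
im,*_=cam('top'); crop(im,320,140,420,230,7,'t8.png')
```

```text
t 16.25 tcp [ 531.1 -337.7  339.7] xax [-0.    -0.001 -1.   ] jawdir 9.4 F [ 0.1  0.7 -2.4] op 0.29 q [-0.67  0.41  1.37 -0.    1.37 -0.84]
```

View pics/w8.png

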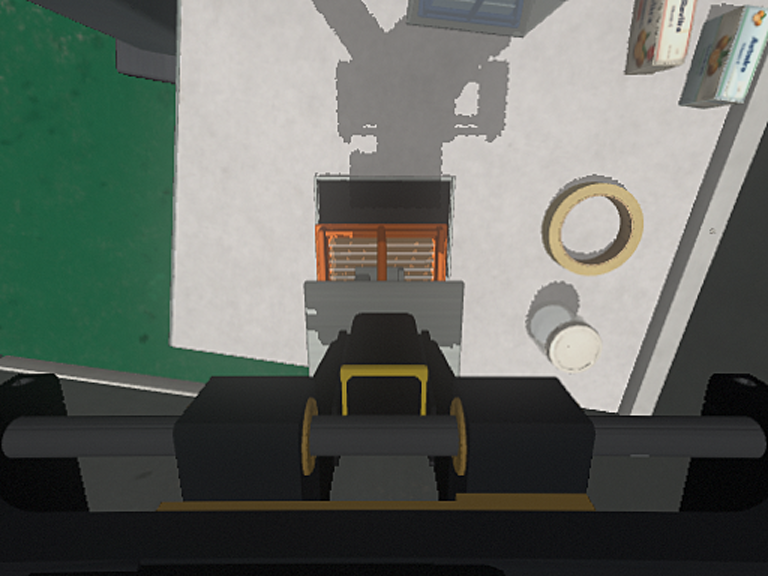

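View pics/t8.png

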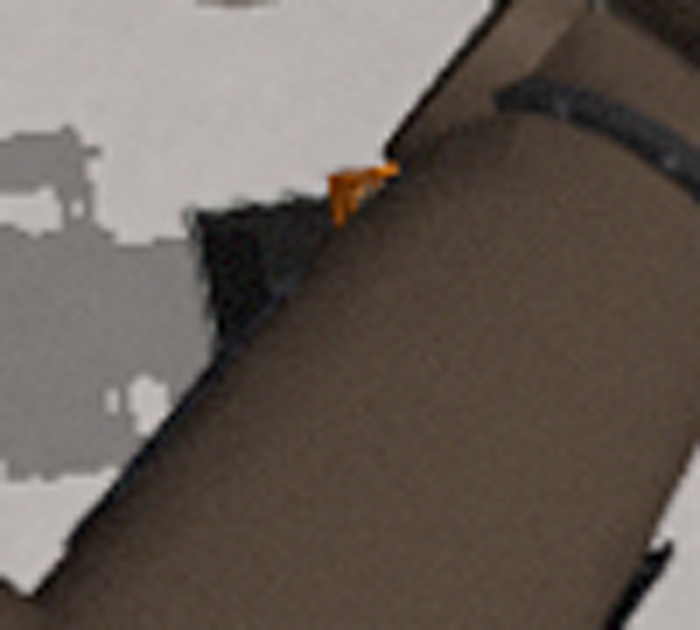

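Run:
```python
from h import *
p=pix('wrist',[(316/1.5,178/1.5),(455/1.5,178/1.5)],8);print(p.round(1));d=p[1]-p[0];L=np.linalg.norm(d);d/=L
print(L,np.degrees(np.arctan2(d[1],d[0])),p.mean(0)-58*np.array([-d[1],d[0],0]))
```

```text
[[ 449.6 -295.7    8. ]
 [ 600.3 -270.7    8. ]]
152.7579132835873 9.42618097956556 [ 534.41456506 -340.42145686    8.        ]
```

Request:
apply_moves(offset=[[0.05, -0.05, -0.3], [0.1, -0.1, -0.8], [0.1, -0.1, -1.4], [0.1, -0.1, -2.0], [0.1, -0.1, -2.6], [0.1, -0.1, -3.2], [0.1, -0.1, -3.8], [0.1, -0.1, -4.4], [0.1, -0.1, -4.9], [0.1, -0.1, -5.3], [0.1, -0.1, -5.6], [0.1, -0.1, -5.9], [0.1, -0.1, -6.1], [0.1, -0.1, -6.2], [0.1, -0.1, -6.2], [0.1, -0.1, -6.2], [0.1, -0.1, -6.2]], yaw=[0, 0, 0, 0, 0, 0, 0, 0, 0, 0, 0, 0, 0, 0, 0, 0, 0], jaw=[1, 1, 1, 1, 1, 1, 1, 1, 1, 1, 1, 1, 1, 1, 1, 1, 1])

```text
t: 18.48
eef_pos: [533.7, -339.9, 185.0]
tcp_rot: [0.135, 1.57, -1.271]
ft_force: [0.1, 0.3, -2.5]
opening: 0.295
```

Run:
```python
from h import *
st()
im,*_=cam('wrist'); crop(im,150,60,360,200,3.8,'w9.png')
```

```text
t 18.48 tcp [ 533.7 -339.9  185. ] xax [ 0.    -0.001 -1.   ] jawdir 9.5 F [ 0.1  0.3 -2.5] op 0.295 q [-0.67  0.53  1.57 -0.    1.04 -0.84]
```

View pics/w9.png

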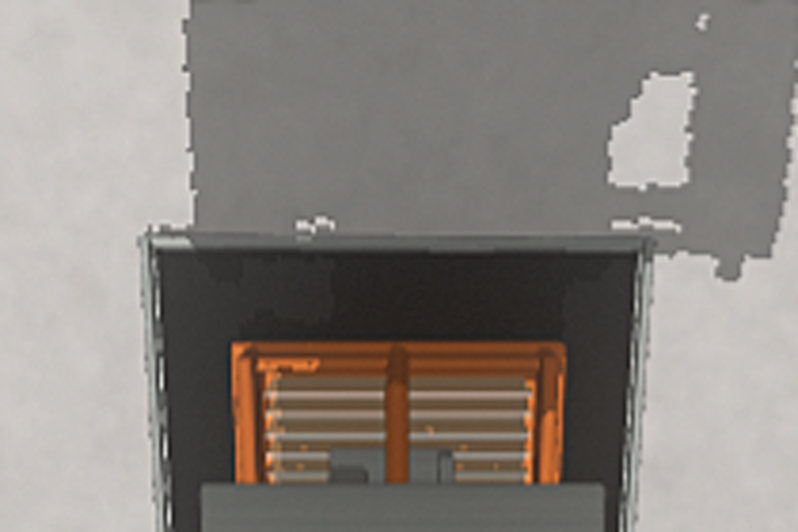

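Request:
apply_moves(offset=[[0, 0, -0.1], [0, 0, -0.2], [0, 0, -0.3], [0, 0, -0.4], [0, 0, -0.5], [0, 0, -0.65], [0, 0, -0.8], [0, 0, -0.96], [0, 0, -0.96], [0, 0, -0.96]], yaw=[0, 0, 0, 0, 0, 0, 0, 0, 0, 0], jaw=[1, 1, 1, 1, 1, 1, 1, 1, 1, 1])

```text
t: 19.77
eef_pos: [533.7, -339.9, 161.0]
tcp_rot: [0.141, 1.57, -1.264]
ft_force: [0.3, -0.3, -1.6]
opening: 0.295
```

Run:
```python
from h import *
st()
im,*_=cam('wrist'); crop(im,150,60,360,200,3.8,'w10.png')
```

```text
t 19.77 tcp [ 533.7 -339.9  161. ] xax [ 0.    -0.001 -1.   ] jawdir 9.5 F [ 0.3 -0.3 -1.6] op 0.295 q [-0.67  0.56  1.6  -0.    0.99 -0.84]
```

View pics/w10.png

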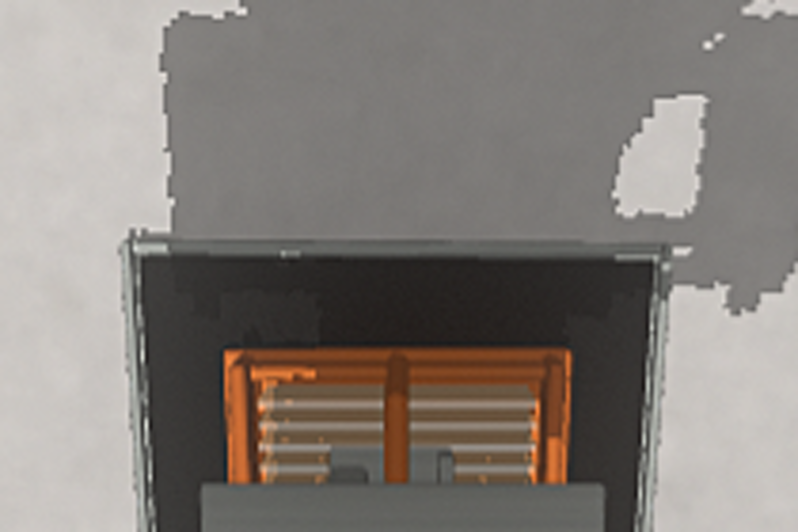

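The rack stands in the tray and the force is back to tool weight only. Backing the hook out along the tool's −x.

Request:
apply_moves(offset=[[-0.2, -0.03, 0], [-0.4, -0.07, 0], [-0.6, -0.1, 0], [-0.8, -0.13, 0], [-1.04, -0.17, 0], [-1.04, -0.17, 0], [-1.04, -0.17, 0]], yaw=[0, 0, 0, 0, 0, 0, 0], jaw=[1, 1, 1, 1, 1, 1, 1])

```text
t: 20.7
eef_pos: [507.8, -344.2, 161.2]
tcp_rot: [0.289, 1.569, -1.116]
ft_force: [0.5, -0.0, -0.8]
opening: 0.298
```

Run:
```python
from h import *
st()
im,*_=cam('wrist'); crop(im,150,60,360,200,3.8,'w11.png')
```

```text
t 20.7 tcp [ 507.8 -344.2  161.2] xax [ 0.001 -0.001 -1.   ] jawdir 9.5 F [ 0.5 -0.  -0.8] op 0.298 q [-0.7   0.53  1.65 -0.    0.96 -0.87]
```

View pics/w11.png

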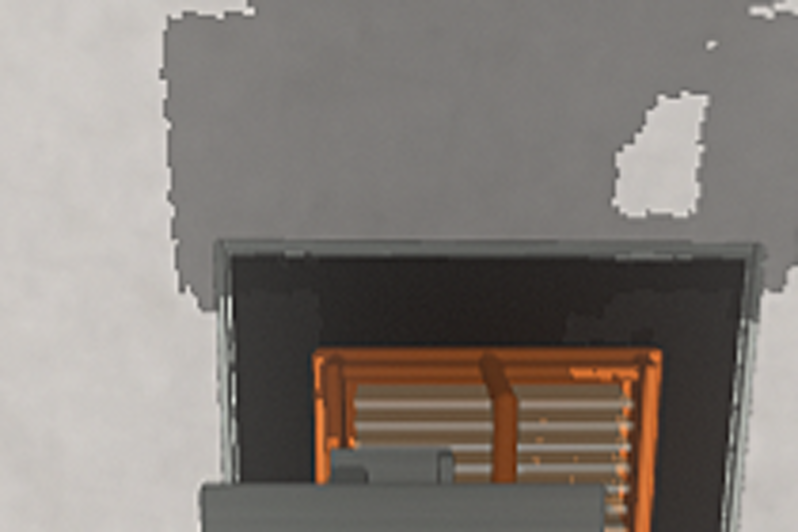

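Request:
apply_moves(offset=[[0, 0, 0.8], [0, 0, 1.8], [0, 0, 3], [0, 0, 4.4], [0, 0, 5.8], [0, 0, 7], [0, 0, 7], [0.1, 2, 7], [0.1, 4, 7], [0.2, 6, 7], [0.2, 8, 7], [0.3, 10, 7], [0.3, 12, 7], [0.4, 14, 7], [0.5, 16, 7], [0.5, 18, 7], [0.6, 20, 7], [0.6, 22, 7], [0.7, 24, 7], [0.7, 25.45, 7]], yaw=[0, 0, 0, 0, 0, 0, 0, 0, 0.2, 0.4, 0.6, 0.7, 0.7, 0.7, 0.7, 0.7, 0.7, 0.7, 0.7, 0.7], jaw=[1, 1, 1, 1, 1, 1, 1, 1, 1, 1, 1, 1, 1, 1, 1, 1, 1, 1, 1, 1])

```text
t: 23.25
eef_pos: [524.8, 294.1, 334.1]
tcp_rot: [-0.917, 1.568, -2.248]
ft_force: [-0.3, -0.2, -1.6]
opening: 0.295
```

Run:
```python
from h import *
st()
im,*_=cam('wrist'); crop(im,0,0,512,384,1.5,'w12.png')
im,*_=cam('top'); crop(im,320,140,420,230,7,'t12.png')
st()
```

```text
t 23.25 tcp [524.8 294.1 334.1] xax [-0.002 -0.002 -1.   ] jawdir 13.7 F [-0.3 -0.2 -1.6] op 0.295 q [ 0.4   0.36  1.44 -0.    1.33  0.16]
t 23.35 tcp [524.6 295.  333.8] xax [-0.002 -0.002 -1.   ] jawdir 13.9 F [-0.3 -0.8 -1.6] op 0.294 q [ 0.4   0.37  1.44 -0.    1.33  0.16]
```

View pics/w12.png

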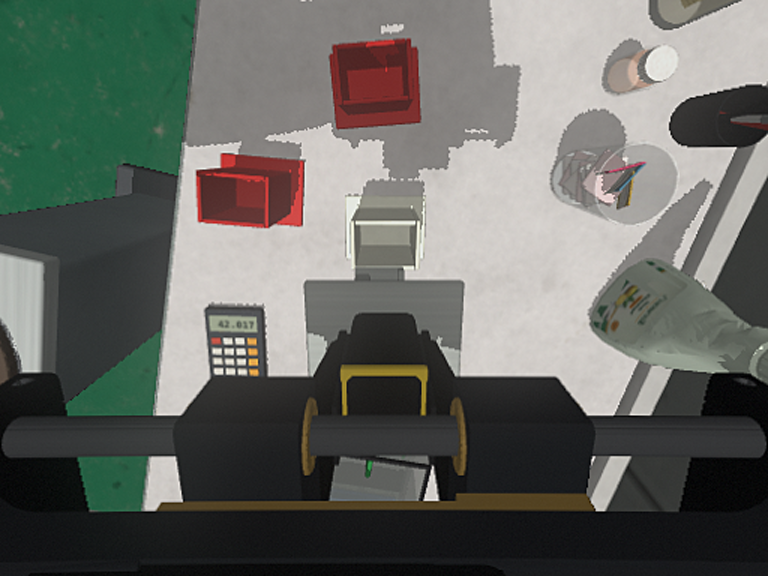

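View pics/t12.png

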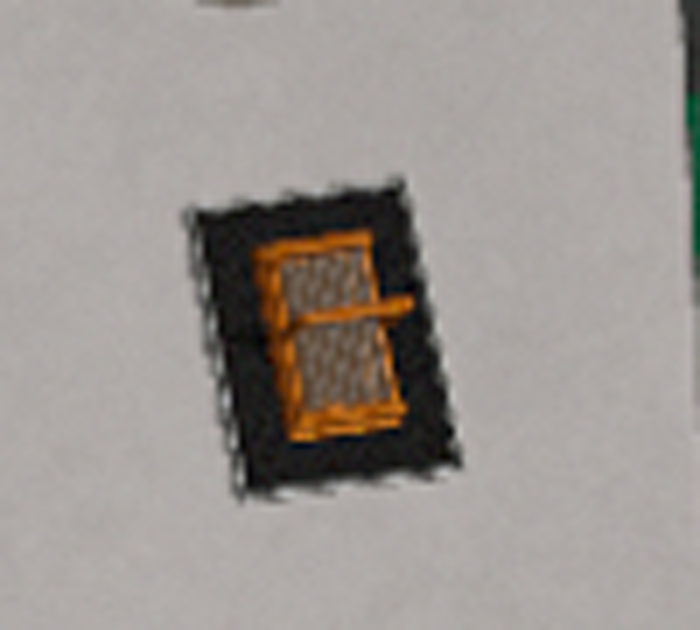

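Request:
apply_moves(offset=[[0.03, -0.1, 0], [0.03, -0.1, 0], [0.03, -0.1, -1.5], [0.03, -0.1, -3], [0.03, -0.1, -3.6], [0.03, -0.1, -3.6], [0.03, -0.1, -3.6], [0.03, -0.1, -3.6]], yaw=[-0.05, -0.05, -0.05, -0.05, -0.05, -0.05, -0.05, -0.05], jaw=[1, 1, 1, 1, 1, 1, 1, 1])

```text
t: 24.35
eef_pos: [525.8, 292.6, 245.0]
tcp_rot: [-0.435, 1.57, -1.769]
ft_force: [-0.4, -0.2, -1.1]
opening: 0.292
```

Run:
```python
from h import *
st()
im,*_=cam('wrist'); crop(im,180,90,330,200,5,'w13.png')
```

```text
t 24.35 tcp [525.8 292.6 245. ] xax [-0.    -0.001 -1.   ] jawdir 13.6 F [-0.4 -0.2 -1.1] op 0.292 q [ 0.4   0.43  1.58 -0.    1.13  0.16]
```

View pics/w13.png

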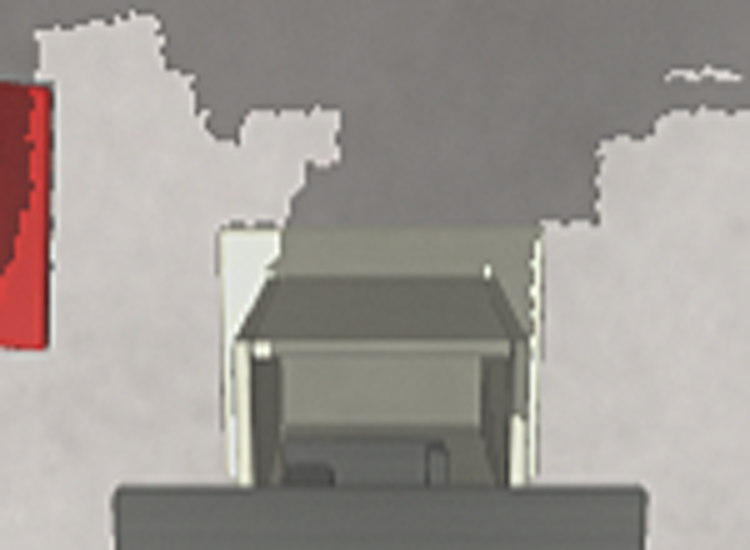

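Request:
apply_moves(offset=[[-0.02, -0.02, -0.8], [-0.02, -0.02, -1.6], [-0.02, -0.02, -2.4], [-0.02, -0.02, -3.2], [-0.02, -0.02, -3.9], [-0.02, -0.02, -4.4], [-0.02, -0.02, -4.65], [-0.02, -0.02, -4.72], [-0.02, -0.02, -4.72], [-0.02, -0.02, -4.72]], yaw=[0, 0, 0, 0, 0, 0, 0, 0, 0, 0], jaw=[1, 1, 1, 1, 1, 1, 1, 1, 1, 1])

```text
t: 25.65
eef_pos: [525.3, 292.2, 127.3]
tcp_rot: [0.085, 1.57, -1.249]
ft_force: [-0.9, 0.5, -0.4]
opening: 0.291
```

Run:
```python
from h import *
st()
im,*_=cam('wrist'); crop(im,180,90,330,200,5,'w14.png')
```

```text
t 25.65 tcp [525.3 292.2 127.3] xax [ 0.    -0.001 -1.   ] jawdir 13.6 F [-0.9  0.5 -0.4] op 0.291 q [ 0.4   0.56  1.71 -0.    0.88  0.16]
```

View pics/w14.png

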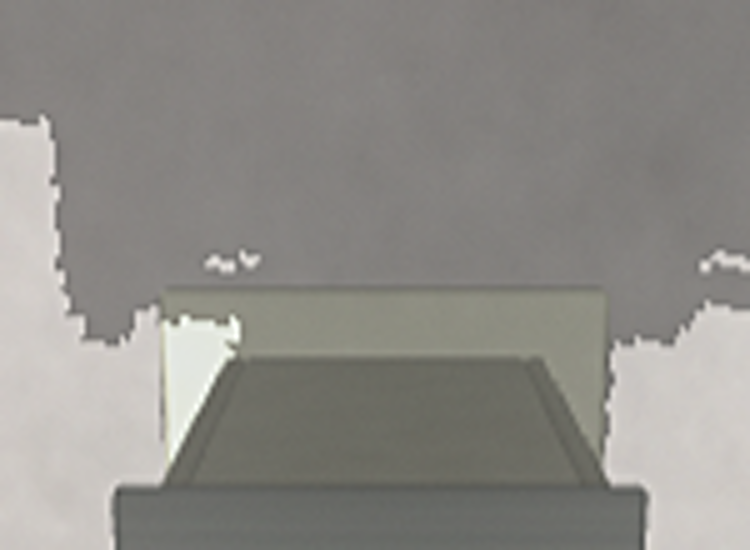

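Guard is at the rim at the original height. Releasing, then going straight up.

Request:
apply_moves(offset=[[0, 0, 0], [0, 0, 0], [0, 0, 0], [0, 0, 0], [0, 0, 0], [0, 0, 0], [0, 0, 0], [0, 0, 0.6], [0, 0, 1.2], [0, 0, 2], [0, 0, 3], [0, 0, 4.5], [0, 0, 6], [0, 0, 7], [0, 0, 7], [0, 0, 7]], yaw=[0, 0, 0, 0, 0, 0, 0, 0, 0, 0, 0, 0, 0, 0, 0, 0], jaw=[-1, -1, -1, -1, -1, -1, -1, -1, -1, -1, -1, -1, -1, -1, -1, -1])

```text
t: 27.7
eef_pos: [524.9, 292.0, 301.8]
tcp_rot: [-0.711, 1.57, -2.045]
ft_force: [0.8, -0.4, 0.2]
opening: 0.997
```

Run:
```python
from h import *
st()
im,*_=cam('wrist'); crop(im,210,110,310,205,6,'w15.png')
im,*_=cam('scene'); crop(im,120,80,320,230,4,'s15.png')
```

```text
t 27.7 tcp [524.9 292.  301.8] xax [-0.    -0.001 -1.   ] jawdir 13.6 F [ 0.8 -0.4  0.2] op 0.997 q [ 0.4   0.38  1.5  -0.    1.26  0.16]
```

View pics/w15.png

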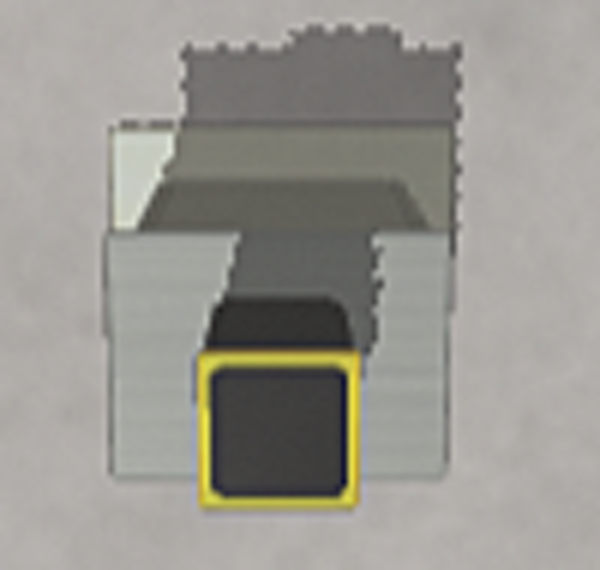

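View pics/s15.png

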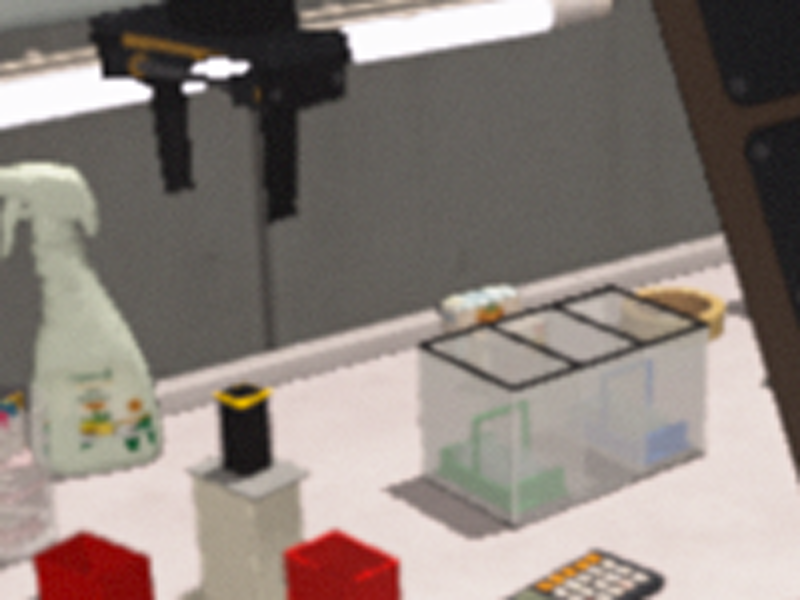

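The tool is upright in the white stand with its guard flat on the rim, and the gripper is clear of it. The top view already showed the rack flat in the tray. One last numeric check, then I'll hand in.

Run:
```python
from h import *
cam('wrist')
rectfit('wrist',[(107,233),(452,233),(447,477),(110,477)],6,(210,110),108,72,54)
rectfit('wrist',[(197,350),(359,350),(357,508),(200,508)],6,(210,110),168,28,28)
cam('top')
g=lambda u,v:(320+u/7-.43,140+v/7-.43)
p=pix('top',[g(275,322),g(412,302)],67);print('bar',p.round(1),p.mean(0).round(1),np.linalg.norm(p[0]-p[1]))
print(env.job_done()); st()
```

```text
[525.4 292.9] -166.5 res 1.0 sides [52.1 70.7 52.1 71.9]
[525.2 293.3] -166.3 res 0.4 sides [28.9 28.2 28.9 28.1]
bar [[ 524.6 -301.3   67. ]
 [ 536.  -368.3   67. ]] [ 530.3 -334.8   67. ] 68.00442500000857
the job is handed in; nothing more can be done
None
the job is handed in; nothing more can be done
```

The orange rack stands in the drip tray, off the hook, and the hook tool is back in its white stand. I handed the job in at about 28 s of the 72 s allowed. No verdict is reported.

**What I did:** I gripped the tool by its grip block and slid the hook under the orange rack's bail. I lifted the rack out of the middle well, carried it to the tray and lowered it on the hook. After unhooking, I hung the tool back in the stand, opened the gripper and raised it clear. I never brought the fingers near the rack or touched the red stands.

**Last checks:**
- **Tool:** it measures (525.3, 293) mm, within 1 mm of where it hung at the start. It is upright, with its guard flat on the rim.
- **Rack:** from the top camera it looks flat, about 6 mm from the tray's centre. That check is coarse: the bail's length came out as 68 mm instead of 57 mm, because its ends are blurry in that view. The hook's own position when it set the rack down put it within about 1–2 mm of centre. Both are well inside the 35 mm limit.

No checks failed. The rack's flatness was judged only from pictures, not measured.

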